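Fetch a vial from a lead cave with a squeeze-grip reacher

ROBOT

A 6-joint arm with a two-finger parallel gripper is mounted at the origin on a cart in front of the work surface, level with it; the furniture and walls round the work are solid. World frame = base frame: x ahead of the robot, y to its left, z up, the work surface at z = 0. Lengths are in m, angles in rad, forces in N, time in s.
With the tool pointing down it reaches from about 0.25 to 0.775 m from the base axis. Payload 4 kg.
Tool frame: the origin (TCP) lies where the fingers leave the gripper's body, on its centre line; the fingertips stand 97 mm ahead of it and the grasp point (between the pads) lies tcp_to_grasp ahead of it (tcp_to_grasp is the distance from the TCP to the grasp point, in m); z points along the fingers, y is the direction in which the jaws open and shut (so a half turn about z gives the same grasp; the last joint's range is limited). The gripper opens to 94 mm and grips with 3 to 60 N. Pads are 16 mm wide; open, the fingers measure 119 mm over their backs; the gripper's body (75 mm by 177 mm) begins 78 mm behind the grasp point.
Start: joints at [1.233, 0.087, 1.371, -0, 1.684, -0.103], TCP at [0.128, 0.535, 0.303] pointing down, gripper open.
Joint ranges: [-3.1, 3.1], [-0.76, 2.03], [0.27, 2.55], [-1.08, 4.22], [0.17, 2.65], [-2.57, 2.57]. Speed limits (rad/s): [2.79, 2.79, 3.14, 3.14, 3.14, 3.14].

INTERFACE

Orientations are given as a unit quaternion [w, x, y, z].
In Python, from workcell import read_state, read_camera, job_done, tcp_to_grasp gives the robot as it stands.
- The arm moves only by the tool apply_moves, never from a script. Its argument "commands" is a list of rows, each a list of 3 entries, a list of its own where there are three numbers: the shift along the tool's x, y, z in mm, then the turn about the tool's z in rad, then the finger opening in mm, from 0 to 94. A call has 1 to 5 rows; each row is the pose to reach, as a shift and turn from the pose commanded when the call began, along the tool's axes at that moment; what a row does not reach only later rows make up. A row lasts 1/10 s, in which the tool goes at most 50 mm and 8.59 degrees, less where a joint would pass 70% of its speed; a pose out of reach is approached as far as the arm can. A call with a gripper value outside its range is refused whole. The fingers move at their own pace and stop on an object; "force" is the grip in N (left out, the last holds). Time passes only in rows, so rows that repeat a pose let the fingers close. It gives the time, the measured TCP pose, the force and the opening at its end, in the units of the state.
- read_state(): the state, without advancing time (a new reading comes with each control period).
- read_camera(name): name is "scene" or "top" or "wrist"; returns a dict with "color" (480x640x3 uint8, red, green, blue), "mtx" (3x3 intrinsics, pixels), "eye" and "rotation" of the camera in the world. Camera axes: x right, y down, z forward; pixel columns grow to the right and rows downward; lengths in m; the calibration is good to about 2 mm. The wrist camera is an equidistant fisheye: a pixel r from the principal point sees the ray r / f radians off the axis. A picture is of the moment at which its call begins. There is no depth.
- job_done(): hands the job in, once; it reports no verdict.
The state is a dict: "clock": time; "qpos": joint angles; "qvel": joint speeds; "joint_efforts": joint torques, N m; "ee_pos": TCP position; "tool_rot": TCP orientation; "force": force on the tool from outside, world axes, zero at the start; "ft_torque": the same for the moment, N m; "opening": finger opening in m.
Only numpy, scipy, OpenCV 4.12 (cv2) and the standard library are available. Lean on these libraries where they do the work, as an engineer would, in place of code of your own. Each camera call takes 0.05 s, during which the arm holds its last target. There are 200 camera calls.

TASK

Take up the reacher by its upright grip, reach its jaws into the low lead-brick cave and squeeze the trigger until they hold the small glass vial firmly enough to draw it up out of its spring-held nest, but not so hard that the thin glass breaks; do not strike the cave or its glass roof. Bring it out, lower it upright and gently to the bottom of the open lead pot, let it out of the jaws, and stand the reacher on its foot on the bench, clear of the vial. Never touch the vial with the gripper itself, and leave the other things on the bench as they are.

Things in the scene. Friction and masses are not known exactly. Their poses are not given: they have to be found in the camera images.
- reacher_grip (a point): The reacher's hand grip: centre between the back of the fixed black upright bar (29 mm behind this point) and the front of the grey ribbed sliding trigger bar (29 mm ahead): 58 mm through at rest, bars 26 to 28 mm wide, outer faces flat and bare from 58 to 122 mm above the foot's underside. This point is 98 mm above the underside. x points along the tool to the jaws, z up.
- reacher_jaws (a point): Where a vial's axis lies when the jaws shut on it: on the tool's mid-plane, 185 mm ahead of reacher_grip and 65 mm lower (33 mm above the foot's underside). Upright-grooved rubber pads 14 mm tall (26 to 40 mm above the underside) on two steel arms hinged 45 mm behind this point. At rest the mouth is 45 mm wide, the head 66 mm, and it reaches 12 mm beyond this point. Axes as reacher_grip.
- trigger (a joint): Squeeze of the trigger towards the fixed bar, m: 0 at rest, 0.009 hard in. Its return spring pushes with 12 N at 0 to 16 N at 0.009. Both jaws follow it rigidly and meet a 25 mm vial at about 0.0067 (grip 51 mm through); from then on each pad presses with about a third of what the squeeze exceeds the spring (20 N squeeze: 2 N a pad; 30 N: 5 N; 40 N: 8 N). The thin glass bears up to 10 N a pad.
- jaw_left: Left jaw of the reacher (steel arm with rubber pad); origin on its hinge.
- jaw_right: Right jaw of the reacher, the mirror image; origin on its hinge.
- reacher: The reacher, 0.3 kg, standing loose on its flat black foot (96 x 50 mm, from 33 mm behind to 63 mm ahead of the origin). Origin under reacher_grip on the foot's underside, x towards the jaws, z up. Grey housing up to 48 mm high over the foot; from there an 11 mm tube runs to the jaws, with nothing lower than 23 mm ahead of the foot.
- vial_mid (a point): Centre, half-way up, of the small crimp-capped glass vial in the cave: 25 mm across, 58 mm tall, straight-sided to about 38 mm, about 55 g. It stands upright in the nest in the cave.
- vial: The same vial; origin at the centre of its base, z up its axis.
- cave: Fixed cave of dark lead bricks, 130 deep x 170 wide x 103 mm high; inside 90 wide, 80 high. Open at its front only (-x of its own frame). Origin on the bench, mid-width, 82 mm in from the front, 28 mm from the back wall: there stands the nest, a white block 56 x 70 x 12 mm with a 29 mm through hole, screwed down, in which the vial stands, its base level with the bench top.
- glass_roof: The clear lead-glass slab, 22 mm thick, that roofs the cave; its underside is 80 mm above the bench, 22 mm above the standing vial's cap. Origin on that underside, over the nest.
- plunger_left (a joint): One of two small ball-nosed spring plungers in the nest's sides, 7 mm above the bench (m, 0 = out). Each presses on the vial with about 3.2 N, so that lifting it takes 3 to 6 N, until its base is past them (8 to 12 mm up). A pad that presses the vial with less than about 4.5 N slips up along it.
- plunger_right (a joint): The other plunger, opposite.
- pot_mouth (a point): Centre of the mouth (rim level) of the open lead pot: a dark cylinder 56 mm across, 26 mm high, about 0.6 kg, loose on the bench, with a round bore 31 mm wide and 20 mm deep. A vial on the bore's floor has its centre 9 mm above this point.
- pot: The same pot; origin at the centre of its underside, z up.
- pot_cap: The pot's lift-off cap, dark, 56 mm across and 25 mm high, lying beside it; not needed. Origin under its centre.
- lead_pot: Closed lead pot, dark, 45 mm across, 100 mm tall; a bystander.
- vial_big_1: Larger crimp-capped vial, 41 mm across, 75 mm tall; a bystander.
- vial_big_2: Another such larger vial; a bystander.
- timer: Bench timer lying flat, 66 x 64 x 18 mm; a bystander.
- tape: Small roll of tape lying flat, 49 mm across, 12 mm high; a bystander.
- forceps: Steel forceps lying flat, 156 x 23 x 9 mm; a bystander.
- swab_tin: Round tin, 59 mm across, 30 mm high; a bystander.

How it is judged:
On the way, in this order (a step that is already met when the one before it is completed fails the run):
1. both jaws of the reacher are shut on the vial inside the cave (contact force between each of jaw_left, jaw_right and vial above 0.8 N and horizontal distance between vial_mid and cave below 0.02 m), for 0.2 s.
2. the vial is outside the cave, off the bench, in the jaws of the reacher (contact force between each of jaw_left, jaw_right and vial above 0.5 N and x of vial_mid in the frame of cave below -0.09 m and height (world z) of vial_mid above 0.034 m), for 0.2 s.
3. the vial stands on the floor of the pot's bore (horizontal distance between vial_mid and pot_mouth below 0.005 m and z of vial_mid in the frame of pot_mouth between 0.004 and 0.0125 m and angle between the z axis of vial and the z axis of pot, either way round below 0.15 rad), for 0.2 s.
At the end, for the whole second after the job is handed in: Vial in the upright pot: axes within 5 mm, base within 3.5 mm of the bore's floor, upright to 0.15 rad. Reacher still, upright to 0.06 rad, foot within 4 mm of the bench, not touching the vial, its jaws' point over 35 mm from it (all of step 3 and linear speed of each of vial, reacher below 0.01 m/s and angle between reacher's own z axis and vertical below 0.06 rad and height (world z) of reacher between -0.004 and 0.004 m and horizontal distance between reacher_jaws and vial_mid above 0.035 m and contact force between reacher and vial below 0.1 N and angle between pot's own z axis and vertical below 0.05 rad and height (world z) of pot below 0.003 m).
It fails at once if the glass is overloaded: a jaw presses the vial, or the vial the pot or the glass roof, with more than 10 N (contact force between any of jaw_left, jaw_right and vial above 10 N or contact force between vial and pot above 10 N or contact force between vial and glass_roof above 10 N).
It fails at once if the gripper or arm touches the vial (contact force between any of the fingers, the arm and vial above 0.3 N).
It fails at once if the vial is tipped by more than 0.5 rad (angle between vial's own z axis and vertical above 0.5 rad).
It fails at once if the reacher is driven against the cave with more than 20 N (contact force between reacher and cave above 20 N).
It fails at once if the pot or its cap is shoved more than 25 mm, or another thing on the bench more than 20 mm (distance of any of pot, pot_cap from where it was at the start of the episode above 0.025 m or distance of any of lead_pot, vial_big_1, vial_big_2, timer, tape, forceps, swab_tin from where it was at the start of the episode above 0.02 m).
It also fails if it takes over 67 s, if anything falls off the work surface, if the arm or the gripper's body presses on something with over 40 N, if the wrist force passes 120 N, or if a joint passes its speed limit or range.

## Working session

There is one attempt and no reset: what is moved stays moved. The work goes in short steps, Python scripts to look and compute and a tool call to move; the robot and the scene stay as the last step left them, time stands still between calls to the robot, and variables do not carry over. Pictures are saved under pics/ and viewed, about 8 in all and at most 12, crops included, and the job is handed in when it is done.

Besides the shell and the picture viewer there is one more tool, called by a JSON object that holds its "fn" and its "kwargs". apply_moves: Moves the arm, as the interface text tells. Its arguments: {"type":"object","properties":{"commands":{"type":"array","items":{"type":"array"}},"force":{"type":"number"}},"required":["commands"]}

```bash
ls; mkdir -p pics
python3 - <<'E'
from workcell import *
import cv2
s=read_state();print(s,tcp_to_grasp)
for n in("scene","top"):
    c=read_camera(n);cv2.imwrite(f"pics/{n}0.png",c["color"][...,::-1]);print(n,c["mtx"],c["eye"],c["rotation"])
E
```

```text
pics
{'clock': 0.0, 'qpos': array([ 1.23284994e+00,  8.79474434e-02,  1.37222356e+00, -3.39822303e-05,
        1.68359628e+00, -1.03126304e-01]), 'qvel': array([-0.00107916, -0.00112009, -0.00056178, -0.00075513, -0.00118286,
        0.00059216]), 'joint_efforts': array([ 1.20314185e-04, -3.40173519e+01, -3.02434766e+01,  7.19453255e-02,
        3.29994026e-02, -1.72618597e-04]), 'ee_pos': array([0.12788416, 0.53458597, 0.30152365]), 'tool_rot': array([-2.21377148e-04,  1.17142289e-01,  9.93114546e-01, -1.06467405e-03]), 'force': array([-0.17508213, -0.24935712, -0.03119014]), 'ft_torque': array([ 0.0219875 , -0.03059323, -0.00518951]), 'opening': 0.09404955405194781} 0.0784
scene [[534.52674393   0.         314.87825644]
 [  0.         534.52674393 231.35223604]
 [  0.           0.           1.        ]] [ 0.02992881 -0.67633006  0.63888905] [-0.44177075  0.83521071 -0.29172391  0.14885843]
top [[595.51368201   0.         316.28276938]
 [  0.         595.51368201 240.0230964 ]
 [  0.           0.           1.        ]] [ 2.82971836e-01 -1.15619343e-03  1.44436868e+00] [-0.05526622  0.71183772 -0.69728299  0.0634755 ]
```

View pics/scene0.png

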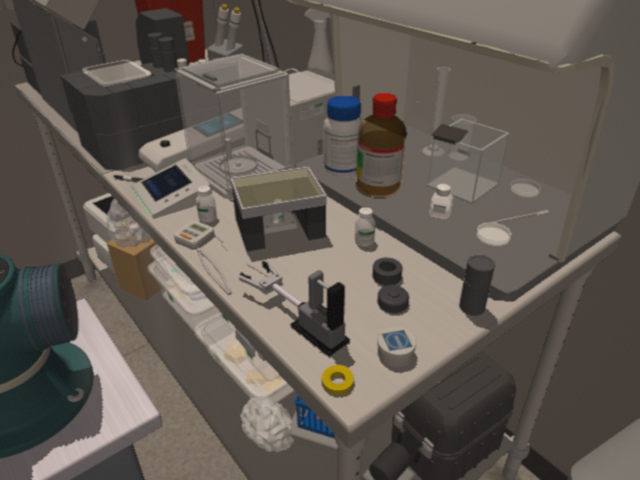

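View pics/top0.png

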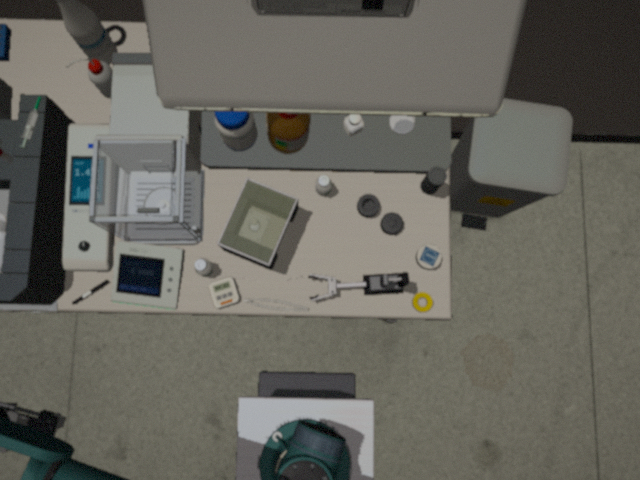

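```bash
cat > h.py <<'E'
import numpy as np,cv2
from scipy.spatial.transform import Rotation as R
from workcell import *
def rot(q): return R.from_quat([q[1],q[2],q[3],q[0]]).as_matrix()
def ray(c,u,v,fish=False):
    K=c["mtx"];x=(u-K[0,2])/K[0,0];y=(v-K[1,2])/K[1,1]
    d=np.array([x,y,1.])
    if fish:
        r=np.hypot(x,y);d=np.array([x/r*np.sin(r),y/r*np.sin(r),np.cos(r)]) if r>1e-9 else np.array([0,0,1.])
    return rot(c["rotation"])@d
def world(c,u,v,z,fish=False):
    d=ray(c,u,v,fish);e=np.array(c["eye"]);return e+d*(z-e[2])/d[2]
def proj(c,p,fish=False):
    q=rot(c["rotation"]).T@(np.array(p)-c["eye"]);K=c["mtx"]
    if fish:
        t=np.arctan2(np.hypot(q[0],q[1]),q[2]);n=np.hypot(q[0],q[1]);a=q[:2]/n*t
    else: a=q[:2]/q[2]
    return a*[K[0,0],K[1,1]]+[K[0,2],K[1,2]]
E
python3 - <<'E'
from h import *
im=cv2.imread("pics/top0.png")[165:320,205:455];cv2.imwrite("pics/topc.png",cv2.resize(im,None,fx=3.2,fy=3.2,interpolation=cv2.INTER_CUBIC))
im=cv2.imread("pics/scene0.png")[150:400,180:430];cv2.imwrite("pics/scenec.png",cv2.resize(im,None,fx=2.4,fy=2.4,interpolation=cv2.INTER_CUBIC))
E
```

```text
(no output)
```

View pics/topc.png

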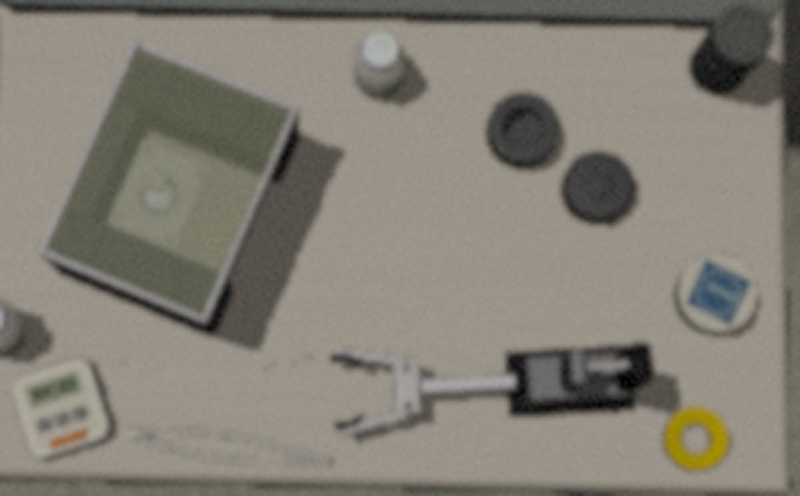

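View pics/scenec.png

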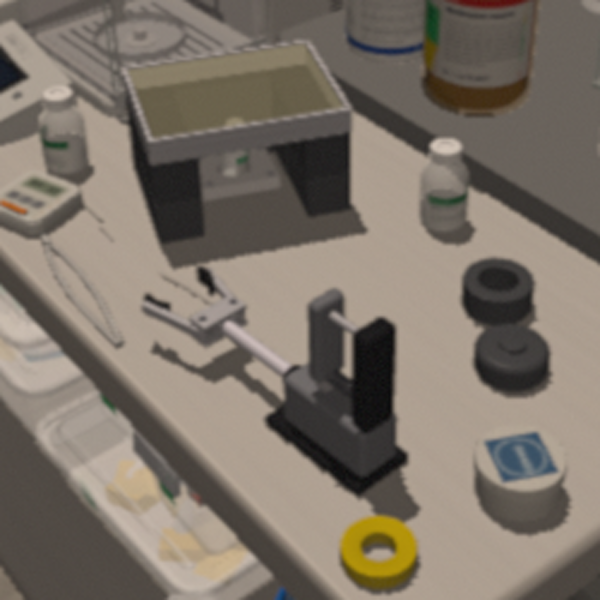

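Run:
```python
from h import *
c=read_camera("top")
w=lambda X,Y,z:world(c,205+X/3.2,165+Y/3.2,z)
T=[w(*p,.103) for p in((298,112),(208,325),(45,255),(138,47))]
T=np.array(T);print("cave corners",T.round(4).tolist(),[np.linalg.norm(T[i]-T[i-3]).round(4) for i in range(4)])
xa=(T[2]+T[3]-T[0]-T[1])/2;ya=T[3]-T[2]+T[0]-T[1]
print("yaw",np.arctan2(xa[1],xa[0]), np.arctan2(ya[1],ya[0])-np.pi/2)
print("cen",T.mean(0))
print("vial top",w(160,192,.058), "through glass")
print("pot",w(524,130,.026),"cap",w(599,187,.025))
print("tip L/R jaw",w(340,357,.033),w(345,430,.033))
print("head",w(408,386,.033),"tube at housing",w(515,382,.033))
print("foot",[w(*p,.006).round(4).tolist() for p in((508,353),(648,345),(512,413),(636,407))])
print("bars tops",w(575,366,.125),w(640,366,.125))
for n,X,Y,z in(("big",380,50,.075),("tin",718,294,.03),("tape",697,439,.012),("timer",63,410,.018),("lead",741,36,.1),("fc1",135,435,.005),("fc2",330,462,.005),("wire",270,362,.005)):print(n,w(X,Y,z)[:2].round(4))
```

```text
cave corners [[0.6036, 0.0292, 0.103], [0.4475, 0.0891, 0.103], [0.4952, 0.2066, 0.103], [0.6494, 0.1464, 0.103]] [np.float64(0.1672), np.float64(0.1268), np.float64(0.1655), np.float64(0.1258)]
yaw 1.1920498771468124 -1.9398872856380087
cen [0.54894353 0.11782436 0.103     ]
vial top [0.55136037 0.13082755 0.058     ] through glass
pot [ 0.61188286 -0.14179704  0.026     ] cap [ 0.56900011 -0.19920006  0.025     ]
tip L/R jaw [ 0.43427483 -0.00499425  0.033     ] [ 0.38023058 -0.00982102  0.033     ]
head [ 0.41373925 -0.05588403  0.033     ] tube at housing [ 0.41836398 -0.13532954  0.033     ]
foot [[0.4429, -0.1325, 0.006], [0.4512, -0.2389, 0.006], [0.3975, -0.1358, 0.006], [0.4039, -0.2296, 0.006]]
bars tops [ 0.42155546 -0.16829711  0.125     ] [ 0.42250224 -0.21359394  0.125     ]
big [ 0.6589 -0.0297]
tin [ 0.488  -0.2879]
tape [ 0.3803 -0.2744]
timer [0.3918 0.2008]
lead [ 0.6687 -0.2929]
fc1 [0.3752 0.1478]
fc2 [0.358  0.0008]
wire [0.4324 0.0479]
```

{"fn": "apply_moves", "kwargs": {"commands": [[[-27, -38, 0], 0, 94], [[-55, -78, 0], 0, 94], [[-83, -117, 0], 0, 94], [[-111, -156, 0], 0, 94], [[-139, -195, 0], 0, 94]]}}

```text
clock: 0.65
ee_pos: [0.2178, 0.3111, 0.3023]
tool_rot: [0.0, 0.117, 0.993, -0.0]
force: [0.1, 0.1, 0.6]
opening: 0.0939
```

{"fn": "apply_moves", "kwargs": {"commands": [[[-28, -39, 0], 0, 94], [[-56, -78, 0], 0, 94], [[-84, -117, 0], 0, 94], [[-112, -156, 0], 0, 94], [[-139, -195, 0], 0, 94]]}}

```text
clock: 1.15
ee_pos: [0.3076, 0.0891, 0.3026]
tool_rot: [0.001, 0.117, 0.993, 0.0]
force: [0.6, 0.3, -0.1]
opening: 0.094
```

{"fn": "apply_moves", "kwargs": {"commands": [[[-28, -39, 0], -0.06, 94], [[-56, -78, 0], -0.12, 94], [[-84, -117, 0], -0.18, 94], [[-112, -156, 0], -0.25, 94], [[-139, -195, 0], -0.31, 94]]}}

```text
clock: 1.65
ee_pos: [0.3975, -0.1332, 0.3025]
tool_rot: [0.0, -0.038, 0.999, 0.0]
force: [1.0, -0.2, -0.1]
opening: 0.0941
```

{"fn": "apply_moves", "kwargs": {"commands": [[[0, -20, 0], 0, 94], [[0, -40, 0], 0, 94], [[0, -50, 0], 0, 94]]}}

```text
clock: 1.95
ee_pos: [0.401, -0.1824, 0.302]
tool_rot: [-0.001, -0.037, 0.999, 0.0]
force: [0.3, 0.1, 0.4]
opening: 0.0941
```

Run:
```python
from h import *
c=read_camera("wrist");cv2.imwrite("pics/w1.png",c["color"][...,::-1]);print(c["mtx"],c["eye"],c["rotation"])
s=read_state();print(s["ee_pos"],rot(s["tool_rot"]),s["qpos"],s["clock"],s["force"])
```

```text
[[371.64829954   0.         320.90978524]
 [  0.         371.64829954 240.69292946]
 [  0.           0.           1.        ]] [ 0.319888   -0.18831393  0.38355533] [0.09456373 0.67427948 0.72523814 0.10214951]
[ 0.40111331 -0.18282332  0.30204801] [[-9.97342798e-01 -7.28436979e-02 -1.06727660e-03]
 [-7.28434051e-02  9.97343342e-01 -3.10794919e-04]
 [ 1.08708066e-03 -2.32225012e-04 -9.99999382e-01]] [-5.55933177e-01 -1.58465344e-01  1.60994595e+00 -8.33230235e-04
  1.69085455e+00 -2.19973714e+00] 2.0 [-0.31129785 -1.72542674  1.19263508]
```

View pics/w1.png

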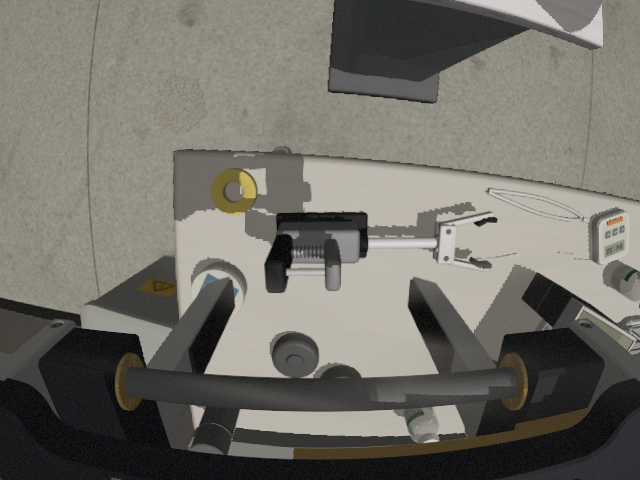

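Run:
```python
from h import *
im=cv2.imread("pics/w1.png")[190:310,255:505];cv2.imwrite("pics/w1c.png",cv2.resize(im,None,fx=3.2,fy=3.2,interpolation=cv2.INTER_CUBIC))
```

```text
(no output)
```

View pics/w1c.png

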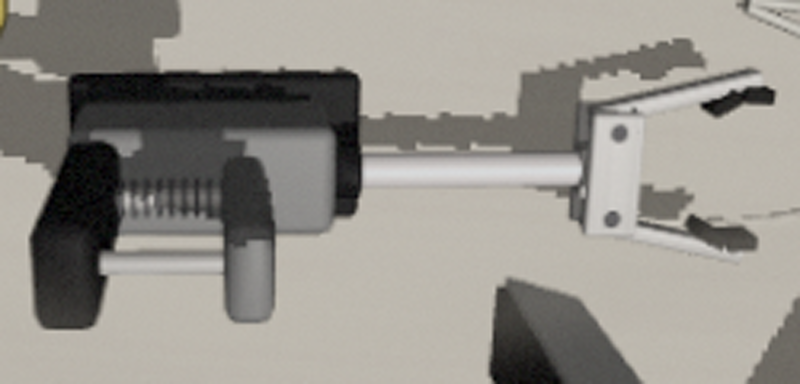

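Run:
```python
from h import *
c=read_camera("wrist")
w=lambda X,Y,z:world(c,255+X/3.2,190+Y/3.2,z,True).round(4)[:2]
for z in(.0,.01): print("foot",z,w(70,75,z),w(358,72,z),w(355,215,z))
print("tube",w(365,170,.033),w(580,168,.033))
print("hinges",w(620,133,.04),w(612,218,.04))
print("pads",w(760,97,.04),w(740,240,.04),w(712,108,.04),w(700,225,.04))
for z in(.125,.13): print("bars",w(35,280,z),w(103,285,z),w(226,280,z),w(275,280,z),w(250,322,z),w(70,328,z))
```

```text
foot 0.0 [ 0.4032 -0.2295] [ 0.3952 -0.1345] [ 0.4448 -0.1303]
foot 0.01 [ 0.401  -0.2284] [ 0.3933 -0.136 ] [ 0.4416 -0.1318]
tube [ 0.4193 -0.1338] [ 0.4137 -0.0645]
hinges [ 0.3996 -0.0555] [ 0.4274 -0.0534]
pads [ 0.384  -0.0086] [ 0.4322 -0.006 ] [ 0.389  -0.0252] [ 0.4279 -0.0219]
bars [ 0.4257 -0.2226] [ 0.4257 -0.2064] [ 0.4222 -0.1778] [ 0.4214 -0.1663] [ 0.4325 -0.1713] [ 0.4374 -0.2139]
bars [ 0.4237 -0.2219] [ 0.4236 -0.2061] [ 0.4203 -0.178 ] [ 0.4195 -0.1668] [ 0.4304 -0.1716] [ 0.4351 -0.2134]
```

{"fn": "apply_moves", "kwargs": {"commands": [[[-23, -14, 0], -0.011, 94], [[-23, -14, 0], -0.011, 94], [[-23, -14, 30], -0.011, 94], [[-23, -14, 60], -0.011, 94], [[-23, -14, 90], -0.011, 94]]}}

```text
clock: 2.55
ee_pos: [0.4248, -0.1918, 0.2121]
tool_rot: [0.0, -0.044, 0.999, 0.0]
force: [1.1, -0.0, -0.6]
opening: 0.0943
```

{"fn": "apply_moves", "kwargs": {"commands": [[[0, 0, 20], 0, 94], [[0, 0, 35], 0, 94], [[0, 0, 35], 0, 75], [[0, 0, 35], 0, 64], [[0, 0, 35], 0, 64]], "force": 10}}

```text
clock: 3.05
ee_pos: [0.4256, -0.193, 0.1791]
tool_rot: [0.001, -0.043, 0.999, -0.001]
force: [1.1, 1.0, -1.2]
opening: 0.0733
```

Run:
```python
from h import *
s=read_state();t=s["tool_rot"];m=rot(t);print(s["ee_pos"],np.arctan2(m[1,1],m[0,1]),s["opening"],s["force"],s["clock"])
c=read_camera("wrist");cv2.imwrite("pics/w2.png",c["color"][...,::-1])
```

```text
[ 0.42562236 -0.19298549  0.17914951] 1.6575799185922895 0.073319629892305 [ 1.10096793  0.98454558 -1.23786366] 3.05
```

View pics/w2.png

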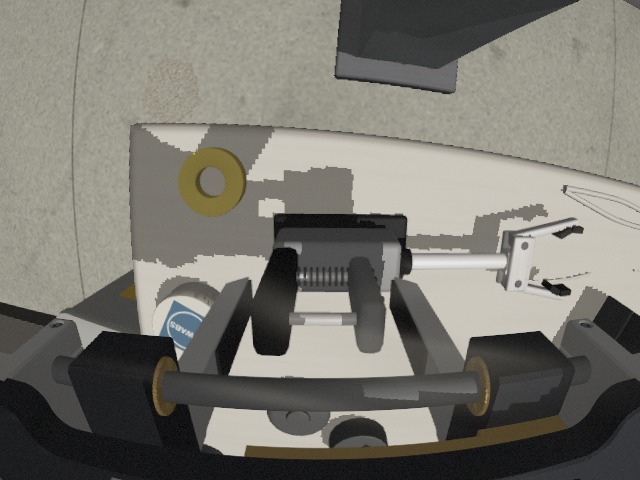

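{"fn": "apply_moves", "kwargs": {"commands": [[[0, -1, 2], 0, 62], [[0, -1, 2], 0, 58], [[0, -1, 2], 0, 54], [[0, -1, 2], 0, 54], [[0, -1, 2], 0, 54]], "force": 11}}

```text
clock: 3.6
ee_pos: [0.4254, -0.1943, 0.1761]
tool_rot: [0.0, -0.043, 0.999, -0.0]
force: [0.1, -1.1, 2.1]
opening: 0.0581
```

{"fn": "apply_moves", "kwargs": {"commands": [[[0, 0, 0], 0, 54], [[0, 0, 0], 0, 54], [[0, 0, 0], 0, 54]]}}

```text
clock: 3.9
ee_pos: [0.4254, -0.1943, 0.1761]
tool_rot: [0.0, -0.043, 0.999, -0.0]
force: [-0.3, -1.1, 2.9]
opening: 0.058
```

Run:
```python
from h import *
c=read_camera("wrist");cv2.imwrite("pics/g0.png",c["color"][...,::-1]);s=read_state();print(s["force"],s["ft_torque"])
```

```text
[-0.21110391 -1.59984588  3.36999654] [-0.0677745   0.13302505 -0.01337581]
```

{"fn": "apply_moves", "kwargs": {"commands": [[[0, 0, -2], 0, 54], [[0, 0, -4], 0, 54], [[0, 0, -6], 0, 54], [[0, 0, -6], 0, 54], [[0, 0, -6], 0, 54]]}}

```text
clock: 4.45
ee_pos: [0.4251, -0.194, 0.1813]
tool_rot: [-0.0, -0.043, 0.999, 0.0]
force: [-0.1, -0.4, -2.8]
opening: 0.0577
```

```bash
cat > tm.py <<'E'
from h import *
import sys
a=cv2.imread("pics/g0.png");c=read_camera("wrist");b=c["color"][...,::-1].copy();cv2.imwrite("pics/g1.png",b)
for n,(x0,x1,y0,y1) in dict(head=(495,590,215,305),foot=(265,420,205,300),blk=(250,305,250,360),grey=(340,390,250,360)).items():
    r=cv2.matchTemplate(b[y0-25:y1+25,x0-25:x1+25],a[y0:y1,x0:x1],cv2.TM_CCOEFF_NORMED);_,v,_,p=cv2.minMaxLoc(r);print(n,v,p[0]-25,p[1]-25)
s=read_state();m=rot(s["tool_rot"]);print(s["ee_pos"],np.arctan2(m[1,1],m[0,1]),s["opening"],s["force"],s["ft_torque"],s["clock"])
E
python3 tm.py
```

```text
head 0.9100266098976135 0 0
foot 0.9751039743423462 0 0
blk 0.9882014989852905 0 0
grey 0.9890094995498657 0 0
[ 0.42512985 -0.193981    0.18137004] 1.6571288927468266 0.057949555524677766 [ 0.32198823 -0.71670691 -2.84665919] [-0.05940727 -0.01148561  0.01529686] 4.5
```

{"fn": "apply_moves", "kwargs": {"commands": [[[-4, 7, 0], 0.07, 54], [[-8, 14, 0], 0.16, 54], [[-12, 22, 0], 0.26, 54], [[-15, 29, 0], 0.37, 54], [[-18, 36, 0], 0.459, 54]]}}

```text
clock: 5.0
ee_pos: [0.4401, -0.1563, 0.1814]
tool_rot: [-0.0, 0.187, 0.982, 0.0]
force: [-1.6, 0.1, -4.0]
opening: 0.0574
```

{"fn": "apply_moves", "kwargs": {"commands": [[[0, 0, 0], 0, 54], [[0, 0, 0], 0, 54]]}}

```text
clock: 5.2
ee_pos: [0.44, -0.1568, 0.1815]
tool_rot: [-0.0, 0.184, 0.983, -0.0]
force: [0.1, -1.1, -3.2]
opening: 0.0577
```

```bash
python3 tm.py
python3 - <<'E'
from h import *
c=read_camera("scene");cv2.imwrite("pics/s2.png",c["color"][...,::-1])
im=cv2.imread("pics/g1.png")[170:330,400:640]
im2=cv2.imread("pics/s2.png")[170:290,220:400]
a=cv2.resize(im,(780,520),interpolation=cv2.INTER_CUBIC)
cv2.imwrite("pics/v8.png",a)
cv2.imwrite("pics/v9.png",cv2.resize(im2,(780,520),interpolation=cv2.INTER_CUBIC))
E
```

```text
head 0.6377965807914734 0 0
foot 0.9150347113609314 0 0
blk 0.9597678780555725 0 0
grey 0.9750171899795532 0 0
[ 0.43995729 -0.15690829  0.18154929] 1.199622886363618 0.05760040909387996 [-0.50788121 -0.02527158 -2.68601704] [-0.07044555  0.06653281  0.05380542] 5.25
```

View pics/g1.png

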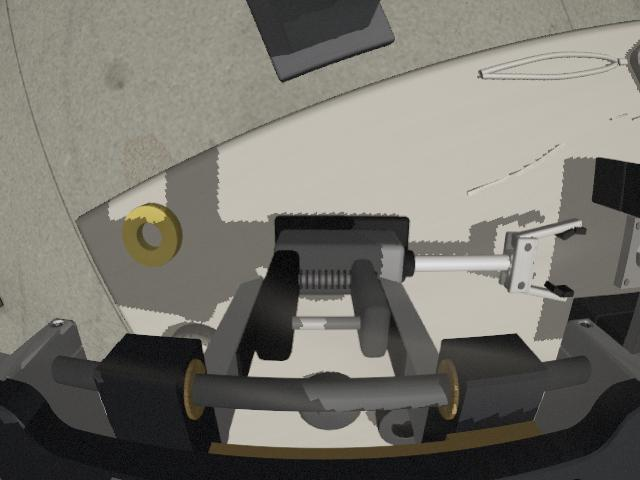

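View pics/v9.png

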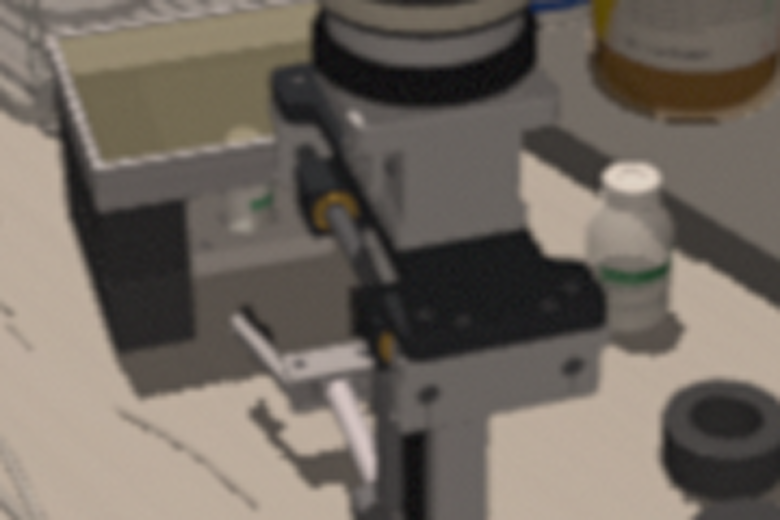

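Run:
```python
from h import *
a=cv2.imread("pics/scene0.png")[195:240,245:315];b=cv2.imread("pics/top0.png")[200:250,225:275]
a=cv2.resize(a,(700,450),interpolation=cv2.INTER_CUBIC)[:, 50:500];b=cv2.resize(b,(350,350),interpolation=cv2.INTER_CUBIC)
b=cv2.convertScaleAbs(b,alpha=1.5,beta=-60)
o=np.zeros((450,800,3),np.uint8);o[:,:450]=a;o[:350,450:]=b;cv2.imwrite("pics/v10.png",o)
```

```text
(no output)
```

View pics/v10.png

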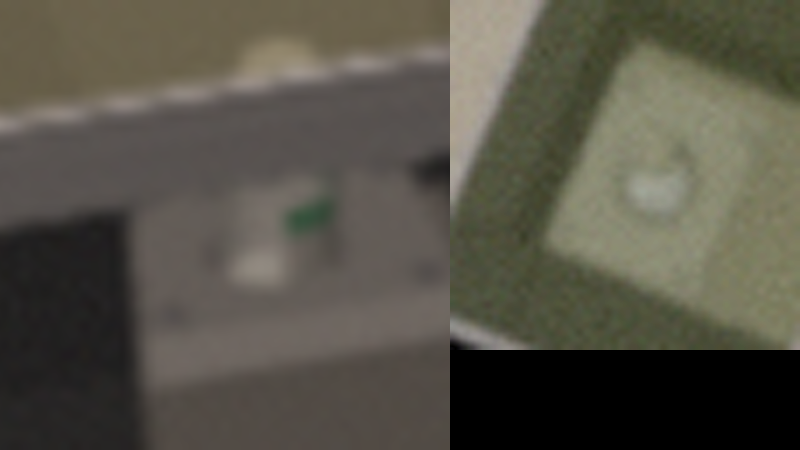

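Run:
```python
from h import *
t=read_camera("top");s=read_camera("scene")
T=lambda X,Y,z:world(t,225+(X-450)/7,200+Y/7,z).round(4)[:2]
S=lambda X,Y,z:world(s,245+(X+50)/10,195+Y/10,z).round(4)[:2]
print("cap top",T(658,190,.058),T(658,183,.058))
d=np.array([.364,.931])
print("nest",T(640,45,.012),T(550,245,.012),"cen",T(595,145,.012)-.028*d, "front mid",T(720,202,.012))
print("scene ray cap", S(279,50,.058),"axis",S(281,225,.03),S(281,285,.012))
for p in([.555,.1335],[.5514,.131],[.552,.134]):
    q=proj(s,[*p,.035]);print(p,"scene u",(q[0]-245)*10-50, "top", [(proj(t,[*p,z])-[225,200])*7+[450,0] for z in(.012,.058)])
# lateral: cave front from top walls
```

```text
cap top [0.5462 0.1313] [0.5486 0.1314]
nest [0.6066 0.1439] [0.5346 0.1726] cen [0.560208 0.132232] front mid [0.5511 0.1139]
scene ray cap [0.562  0.1333] axis [0.5472 0.1138] [0.549  0.1179]
[0.555, 0.1335] scene u 256.71762721563823 top [array([664.33508628, 189.89922146]), array([652.49392921, 164.27458409])]
[0.5514, 0.131] scene u 249.46971953139496 top [array([671.12202912, 200.17857696]), array([659.49424108, 174.87395102])]
[0.552, 0.134] scene u 243.73217498036468 top [array([662.58799087, 198.30443378]), array([650.68640308, 172.9408236 ])]
```

{"fn": "apply_moves", "kwargs": {"commands": [[[-2, 8, 1], 0, 54], [[-4, 20, 2], 0, 54], [[-4, 34, 3], 0, 54], [[-4, 48, 3], 0, 54], [[-4, 60, 3], 0, 54]]}}

```text
clock: 5.9
ee_pos: [0.4661, -0.1006, 0.1785]
tool_rot: [-0.0, 0.185, 0.983, 0.0]
force: [0.6, 0.2, -2.5]
opening: 0.0578
```

{"fn": "apply_moves", "kwargs": {"commands": [[[0, 10, 0], 0, 54], [[0, 20, 0], 0, 54], [[0, 29, 0], 0, 54], [[0, 33, 0], 0, 54], [[0, 33, 0], 0, 54]]}}

```text
clock: 6.4
ee_pos: [0.4778, -0.0711, 0.1787]
tool_rot: [0.0, 0.185, 0.983, -0.0]
force: [0.5, -0.8, -3.3]
opening: 0.0574
```

```bash
python3 tm.py
python3 - <<'E'
from h import *
a=cv2.imread("pics/g1.png")[180:330,400:640]
cv2.imwrite("pics/v11.png",cv2.resize(a,None,fx=3.3,fy=3.3,interpolation=cv2.INTER_CUBIC))
E
```

```text
head 0.2917260229587555 0 -1
foot 0.9103848338127136 0 0
blk 0.9547486305236816 0 0
grey 0.9694824814796448 0 0
[ 0.47771824 -0.07151227  0.17866067] 1.1983738730746716 0.05802002155941619 [-0.66765989  0.07709539 -2.6605    ] [-0.12994528 -0.00173935 -0.00980465] 6.45
```

View pics/v11.png

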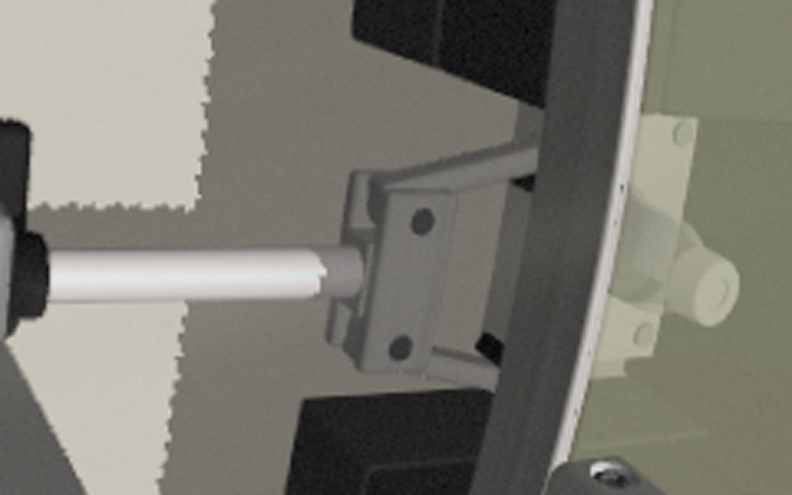

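Run:
```python
from h import *
c=read_camera("wrist");s=read_state();p=s["ee_pos"];m=rot(s["tool_rot"]);yv=m[:2,1];xv=m[:2,0]
def f(X,Y,z):
    w=world(c,400+X/3.3,180+Y/3.3,z,True)[:2];d=w-p[:2];return w.round(4),"along",(d@yv).round(4),"left",(d@xv).round(4)
for n,a in dict(cap=(715,288,.058),capc=(709,288,.056),scr1=(685,133,.013),scr2=(645,335,.013),nb1=(697,118,.012),nb2=(655,355,.012),h1=(422,221,.0425),h2=(401,347,.0425),tube0=(60,275,.038),tube1=(315,275,.038),wallL=(543,107,.0),wallLt=(352,38,0),wallR=(490,392,0),wallRf=(303,400,0),roofA=(648,0,.102),roofB=(558,460,.102)).items():print(n,*f(*a))
```

```text
cap [0.5557 0.135 ] along 0.2209 left 0.0026
capc [0.5563 0.1347] along 0.2209 left 0.0019
scr1 [0.5404 0.167 ] along 0.2452 left 0.0285
scr2 [0.5925 0.1463] along 0.2448 left -0.0276
nb1 [0.5386 0.173 ] along 0.2501 left 0.0324
nb2 [0.6013 0.1504] along 0.2519 left -0.0343
h1 [0.5159 0.0654] along 0.1417 left 0.0143
h2 [0.5422 0.0552] along 0.1418 left -0.0139
tube0 [ 0.4986 -0.0122] along 0.0631 left 0.0022
tube1 [0.52   0.0402] along 0.1196 left 0.0013
wallL [0.5227 0.1289] along 0.2032 left 0.0311
wallLt [0.4869 0.0778] along 0.1427 left 0.0459
wallR [0.5953 0.0996] along 0.2024 left -0.0472
wallRf [0.5724 0.0443] along 0.1425 left -0.046
roofA [0.4658 0.0873] along 0.1438 left 0.0689
roofB [0.54  0.057] along 0.1426 left -0.0111
```

{"fn": "apply_moves", "kwargs": {"commands": [[[1, 8, 0], 0, 54], [[1, 16, 0], 0, 54], [[1, 24, 0], 0, 54], [[1, 30, 0], 0, 54], [[1, 33, 0], 0, 54]]}}

```text
clock: 7.0
ee_pos: [0.489, -0.0397, 0.1787]
tool_rot: [0.0, 0.185, 0.983, 0.0]
force: [-0.1, 0.9, -2.3]
opening: 0.0576
```

{"fn": "apply_moves", "kwargs": {"commands": [[[0, 0, 0], 0, 57], [[0, 0, 0], 0, 57]]}}

```text
clock: 7.2
ee_pos: [0.4888, -0.0404, 0.1786]
tool_rot: [-0.0, 0.185, 0.983, -0.0]
force: [0.5, 0.2, -2.2]
opening: 0.0578
```

{"fn": "apply_moves", "kwargs": {"commands": [[[0, 0, 0], 0, 57], [[0, 0, 0], 0, 56], [[0, 0, 0], 0, 55], [[0, 0, 0], 0, 54], [[0, 0, 0], 0, 53]], "force": 18}}

```text
clock: 7.7
ee_pos: [0.4887, -0.0405, 0.1787]
tool_rot: [0.0, 0.185, 0.983, 0.0]
force: [0.1, -0.4, -3.5]
opening: 0.0532
```

{"fn": "apply_moves", "kwargs": {"commands": [[[0, 0, 0], 0, 52.3], [[0, 0, 0], 0, 51.6], [[0, 0, 0], 0, 51], [[0, 0, 0], 0, 50], [[0, 0, 0], 0, 50]]}}

```text
clock: 8.2
ee_pos: [0.4889, -0.0405, 0.1787]
tool_rot: [0.0, 0.185, 0.983, -0.0]
force: [0.8, -0.5, -2.9]
opening: 0.0509
```

```bash
python3 tm.py
python3 - <<'E'
from h import *
s=read_state();m=rot(s["tool_rot"]);print("tool-frame force",m.T@s["force"])
E
```

```text
head 0.2802504003047943 20 -6
foot 0.8342238068580627 5 0
blk 0.9195711016654968 7 0
grey 0.9531949162483215 -7 0
[ 0.48890033 -0.04052978  0.17874708] 1.1978146233836096 0.05075887904810957 [ 0.81173841 -0.34518144 -3.55662458] [-0.19091622 -0.09219318 -0.09588583] 8.25
tool-frame force [-0.88003651 -0.02591415  3.55703698]
```

{"fn": "apply_moves", "kwargs": {"commands": [[[0, 0, 0], 0, 48], [[0, 0, 0], 0, 48], [[0, 0, 0], 0, 48]], "force": 20}}

```text
clock: 8.55
ee_pos: [0.4888, -0.0405, 0.1787]
tool_rot: [0.0, 0.185, 0.983, 0.0]
force: [0.8, -0.0, -2.2]
opening: 0.0505
```

{"fn": "apply_moves", "kwargs": {"commands": [[[0, 0, 0], 0, 48], [[0, 0, 0], 0, 48], [[0, 0, 0], 0, 48]], "force": 25}}

```text
clock: 8.85
ee_pos: [0.4888, -0.0405, 0.1788]
tool_rot: [0.0, 0.185, 0.983, 0.0]
force: [0.9, -1.3, -3.1]
opening: 0.0504
```

Run:
```python
from h import *
c=read_camera("wrist");cv2.imwrite("pics/g2.png",c["color"][...,::-1])
s=read_state();m=rot(s["tool_rot"]);print("tool-frame force",m.T@s["force"],m.T@s["ft_torque"],s["opening"],s["ee_pos"])
a=cv2.imread("pics/g2.png")[180:330,440:640]
cv2.imwrite("pics/v12.png",cv2.resize(a,None,fx=4,fy=4,interpolation=cv2.INTER_CUBIC))
```

```text
tool-frame force [-0.92079536 -0.32700668  2.77011224] [ 0.13287773 -0.21492916  0.16327268] 0.05057692141785667 [ 0.48884991 -0.04050336  0.17874997]
```

{"fn": "apply_moves", "kwargs": {"commands": [[[0, 0, 0], 0, 46], [[0, 0, 0], 0, 46], [[0, 0, 0], 0, 46], [[0, 0, 0], 0, 46]], "force": 34}}

```text
clock: 9.3
ee_pos: [0.4889, -0.0405, 0.1788]
tool_rot: [0.0, 0.185, 0.983, 0.0]
force: [0.9, -1.2, -2.6]
opening: 0.0499
```

{"fn": "apply_moves", "kwargs": {"commands": [[[0, 0, -1], 0, 46], [[0, 0, -2], 0, 46], [[0, 0, -3], 0, 46], [[0, 0, -4], 0, 46], [[0, 0, -5], 0, 46]]}}

```text
clock: 9.8
ee_pos: [0.4882, -0.0404, 0.1829]
tool_rot: [-0.001, 0.185, 0.983, -0.0]
force: [0.9, 0.1, -7.3]
opening: 0.0499
```

{"fn": "apply_moves", "kwargs": {"commands": [[[0, 0, -1], 0, 46], [[0, 0, -2], 0, 46], [[0, 0, -3], 0, 46], [[0, 0, -4], 0, 46], [[0, 0, -5], 0, 46]]}}

```text
clock: 10.3
ee_pos: [0.4888, -0.0404, 0.189]
tool_rot: [0.0, 0.185, 0.983, 0.0]
force: [0.5, -0.1, -3.0]
opening: 0.05
```

{"fn": "apply_moves", "kwargs": {"commands": [[[0, 0, -1.5], 0, 46], [[0, 0, -3], 0, 46], [[0, 0, -4.5], 0, 46], [[0, 0, -6.5], 0, 46], [[0, 0, -6.5], 0, 46]]}}

```text
clock: 10.8
ee_pos: [0.489, -0.0405, 0.1956]
tool_rot: [0.0, 0.185, 0.983, 0.0]
force: [0.2, 0.4, -3.3]
opening: 0.0498
```

Run:
```python
from h import *
c=read_camera("wrist");cv2.imwrite("pics/g3.png",c["color"][...,::-1])
s=read_state();m=rot(s["tool_rot"]);print("tool-frame force",m.T@s["force"],m.T@s["ft_torque"],s["opening"],s["ee_pos"])
a=cv2.imread("pics/g2.png");b=cv2.imread("pics/g3.png")
o=[cv2.resize(i[200:310,505:640],None,fx=2.9,fy=2.9,interpolation=cv2.INTER_CUBIC) for i in(a,b)]
cv2.imwrite("pics/v12.png",np.hstack(o))
```

```text
tool-frame force [0.0507407  0.5379904  3.05877719] [ 0.20374742 -0.00337406 -0.07351296] 0.04961884929177585 [ 0.48889934 -0.04048014  0.19540193]
```

Run:
```python
from h import *
c=read_camera("wrist");s=read_state();p=s["ee_pos"];m=rot(s["tool_rot"])
a=cv2.imread("pics/g2.png",0);b=cv2.imread("pics/g3.png",0)
J=p+m[:,1]*.185+m[:,2]*.0784; J2=J.copy()
# cap top relative: held vial cap
for z,n in((.058+.0165,"held"),(.058,"left")):print(n,proj(c,[J[0],J[1],z],True))
u,v=proj(c,[J[0],J[1],.0745],True).astype(int)
for w in(10,14):
    t=a[v-w:v+w,u-w:u+w];r=cv2.matchTemplate(b[v-w-15:v+w+15,u-w-15:u+w+15],t,cv2.TM_CCOEFF_NORMED);_,q,_,l=cv2.minMaxLoc(r);print(q,l[0]-15,l[1]-15)
```

```text
held [582.98699396 271.94992682]
left [570.38085349 264.28291638]
0.9771236181259155 -1 -2
0.9646347165107727 -1 -2
```

{"fn": "apply_moves", "kwargs": {"commands": [[[0, 0, -1], 0, 46], [[0, 0, -2.5], 0, 46], [[0, -4, -2.5], 0, 46], [[0, -10, -2.5], 0, 46], [[0, -20, -2.5], 0, 46]]}}

```text
clock: 11.4
ee_pos: [0.4813, -0.0595, 0.1976]
tool_rot: [-0.0, 0.185, 0.983, 0.0]
force: [0.5, 0.2, -2.8]
opening: 0.0501
```

{"fn": "apply_moves", "kwargs": {"commands": [[[0, -12, 0], 0, 46], [[0, -26, 0], 0, 46], [[0, -40, 0], 0, 46], [[0, -54, 0], 0, 46], [[0, -68, 0], 0, 46]]}}

```text
clock: 11.9
ee_pos: [0.4562, -0.1238, 0.1977]
tool_rot: [0.0, 0.186, 0.983, -0.0]
force: [-0.4, 1.4, -3.0]
opening: 0.0502
```

{"fn": "apply_moves", "kwargs": {"commands": [[[0, -14, 0], 0, 46], [[0, -28, 0], 0, 46], [[0, -42, 0], 0, 46], [[0, -52, 0], 0, 46], [[0, -56, 0], 0, 46]]}}

```text
clock: 12.4
ee_pos: [0.436, -0.1756, 0.1977]
tool_rot: [0.0, 0.186, 0.983, -0.0]
force: [-0.1, -0.1, -3.0]
opening: 0.05
```

```bash
python3 tm.py
python3 - <<'E'
from h import *
c=read_camera("wrist")
a=cv2.imread("pics/g3.png",0);b=cv2.imread("pics/g1.png",0);v,u=272,583
for w in(10,14):
    t=a[v-w:v+w,u-w:u+w];r=cv2.matchTemplate(b[v-w-15:v+w+15,u-w-15:u+w+15],t,cv2.TM_CCOEFF_NORMED);_,q,_,l=cv2.minMaxLoc(r);print(q,l[0]-15,l[1]-15)
E
```

```text
head 0.28017863631248474 6 -13
foot 0.8818624019622803 5 0
blk 0.903939962387085 8 0
grey 0.9413567781448364 -7 -1
[ 0.43597293 -0.17567072  0.19764948] 1.1967339273251136 0.04997980506494089 [-0.3707795  -0.35905403 -4.2705287 ] [-0.22032169  0.07083049  0.01772798] 12.45
0.8560104370117188 0 0
0.8066228032112122 0 0
```

{"fn": "apply_moves", "kwargs": {"commands": [[[0, 0, -5], 0, 46], [[0, 0, -12], 0, 46], [[0, 0, -19], 0.03, 46], [[0, 0, -25], 0.09, 46], [[0, 0, -26], 0.17, 46]]}}

```text
clock: 13.0
ee_pos: [0.4371, -0.1745, 0.2256]
tool_rot: [0.001, 0.27, 0.963, -0.0]
force: [0.8, 0.1, -2.9]
opening: 0.0503
```

{"fn": "apply_moves", "kwargs": {"commands": [[[0, 0, 0], 0.09, 46], [[0, 0, 0], 0.19, 46], [[0, 0, 0], 0.29, 46], [[0, 0, 0], 0.39, 46], [[0, 0, 0], 0.49, 46]]}}

```text
clock: 13.5
ee_pos: [0.4366, -0.1743, 0.2245]
tool_rot: [0.0, 0.496, 0.868, 0.0]
force: [-0.3, 0.4, -3.3]
opening: 0.0501
```

{"fn": "apply_moves", "kwargs": {"commands": [[[0, 0, 0], 0.1, 46], [[0, 0, 0], 0.2, 46], [[0, 0, 0], 0.3, 46], [[0, 0, 0], 0.4, 46], [[0, 0, 0], 0.49, 46]]}}

```text
clock: 14.0
ee_pos: [0.4366, -0.1742, 0.2244]
tool_rot: [0.0, 0.692, 0.722, 0.0]
force: [-0.3, -0.2, -3.2]
opening: 0.05
```

{"fn": "apply_moves", "kwargs": {"commands": [[[0, 0, 0], 0.1, 46], [[0, 0, 0], 0.2, 46], [[0, 0, 0], 0.28, 46], [[0, 0, 0], 0.33, 46], [[0, 0, 0], 0.35, 46]]}}

```text
clock: 14.5
ee_pos: [0.4366, -0.1742, 0.2244]
tool_rot: [0.0, 0.806, 0.592, 0.0]
force: [-0.0, 0.7, -3.5]
opening: 0.05
```

{"fn": "apply_moves", "kwargs": {"commands": [[[8, -7, 0], 0, 46], [[24, -21, 0], 0, 46], [[42, -36, 0], 0, 46], [[60, -52, 0], 0, 46], [[74, -64, 0], 0, 46]]}}

```text
clock: 15.0
ee_pos: [0.3962, -0.0831, 0.2238]
tool_rot: [-0.001, 0.805, 0.593, 0.0]
force: [0.9, -0.1, -3.0]
opening: 0.0498
```

{"fn": "apply_moves", "kwargs": {"commands": [[[7, -6, 0], 0, 46], [[9, -8, 0], 0, 46], [[9, -8, 0], 0, 46], [[9, -8, 0], 0, 46]]}}

```text
clock: 15.4
ee_pos: [0.3926, -0.0743, 0.2238]
tool_rot: [0.0, 0.806, 0.593, 0.0]
force: [-0.0, 0.1, -3.5]
opening: 0.0503
```

Run:
```python
from h import *
c=read_camera("wrist");cv2.imwrite("pics/g4.png",c["color"][...,::-1])
t=read_camera("top");cv2.imwrite("pics/t4.png",t["color"][...,::-1])
s=read_state();p=s["ee_pos"];m=rot(s["tool_rot"]);print(p,m[:,1],s["opening"],s["force"])
J=p+m[:,1]*.189
print("cap px",proj(c,[J[0],J[1],.1],True),"pot px",proj(c,[.612,-.142,.026],True),proj(c,[.569,-.199,.025],True))
im=cv2.imread("pics/g4.png")[190:390,430:640]
cv2.imwrite("pics/v12.png",cv2.resize(im,None,fx=3,fy=3,interpolation=cv2.INTER_CUBIC))
```

```text
[ 0.39253806 -0.07445476  0.22367083] [ 9.54501511e-01 -2.98206077e-01  2.75916595e-05] 0.05023366721519459 [-0.31679086 -0.23168254 -2.47950705]
cap px [585.07862069 269.60836505] pot px [569.98724378 239.89768255] [536.78209473 307.2527623 ]
```

View pics/v12.png

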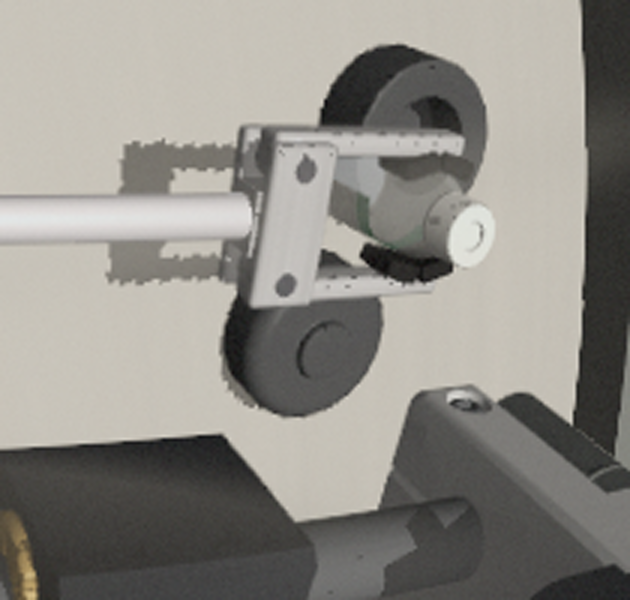

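Run:
```python
from h import *
from scipy.optimize import least_squares
c=read_camera("wrist");s=read_state();p=s["ee_pos"];m=rot(s["tool_rot"])
f=lambda w:((w-p)@m[:,1]).round(4).tolist()
g=lambda w:((w-p)@m[:,0]).round(4).tolist()
for z in(.097,.1005,.104):
    w=world(c,430+473/3,190+232/3,z,True);print(z,w[:2],"along",f(w),"left",g(w))
for X,Y in((306,168),(286,285)):
    w=world(c,430+X/3,190+Y/3,.0476+.04,True);print("hinge",f(w),g(w))
im=cv2.cvtColor(c["color"],cv2.COLOR_RGB2GRAY).astype(float)
pts=[]
for v in range(211,241,2):
    r=im[v,570:605];d=np.diff(r);i=d.argmax();pts.append((570+i+.5,v))
print(pts)
pts=np.array(pts)
def res(q,R=.028,z=.026):
    return [np.hypot(*(world(c,u,v,z,True)[:2]-q))-R for u,v in pts]
r=least_squares(res,[.612,-.142],loss="soft_l1",f_scale=.001);print("pot",r.x,np.round(np.array(r.fun)*1000,1))
for X,Y in((363,130),(372,100),(395,70),(432,53)):print(np.hypot(*(world(c,430+X/3,190+Y/3,.026,True)[:2]-r.x)))
d=np.array([*r.x,0])-p;print("pot along",d@m[:,1],"left",d@m[:,0])
# pot and cap in top image before
```

```text
0.097 [ 0.57760757 -0.13183849] along 0.1939 left 0.0004
0.1005 [ 0.57489212 -0.12957356] along 0.1906 left 0.0018
0.104 [ 0.57217666 -0.12730863] along 0.1873 left 0.0031
hinge 0.1446 0.0141
hinge 0.1446 -0.0149
[(np.float64(582.5), 211), (np.float64(584.5), 213), (np.float64(586.5), 215), (np.float64(588.5), 217), (np.float64(589.5), 219), (np.float64(590.5), 221), (np.float64(590.5), 223), (np.float64(591.5), 225), (np.float64(591.5), 227), (np.float64(591.5), 229), (np.float64(592.5), 231), (np.float64(592.5), 233), (np.float64(592.5), 235), (np.float64(591.5), 237), (np.float64(591.5), 239)]
pot [ 0.61261523 -0.14096476] [ 0.2 -0.2 -0.2  0.3  0.2  0.3 -0.5  0.1 -0.4 -0.7  0.4  0.4  0.6 -0.5
 -0.1]
0.025392161414831423
0.027037634234275815
0.02812615559922006
0.029108785480125517
pot along 0.2300136837605018 left 0.0021297124082719538
```

Run:
```python
from h import *
t=read_camera("top");s=read_state();p=s["ee_pos"];m=rot(s["tool_rot"])
g=cv2.cvtColor(t["color"],cv2.COLOR_RGB2GRAY)
w=p+m[:,1]*.1895;q=proj(t,[w[0],w[1],.1005]);print(q)
u,v=q.round().astype(int);print(g[v-8:v+9,u-10:u+11])
# pot from first picture
a=cv2.imread("pics/top0.png",0);u,v=proj(t,[.612,-.142,.026]).round().astype(int)
for n,im in(("t0",a),("now",g)):
  print(n);print(im[v-16:v+17:2,u-18:u+19:2])
```

```text
[367.18471384 214.58047208]
[[ 90  66  68  69  63  59  59  64  62  67  70  71  67  67  73  70  64  57
   68  67  69]
 [ 94  64  70  69  70  65  53  64  68  65  64  68  67  70  70  64  65  66
   63  70  66]
 [104  82  83  83  69  64  57  64  71  76  76  73  68  66  67  66  63  72
   70  69  69]
 [123 112 114 101  72  59  70  83 101 106 104  94  80  65  66  63  70  66
   69  62  64]
 [138 134 135 113  67  60  95 124 143 150 143 134 109  78  71  67  69  70
   67  64  57]
 [148 147 139 106  65  79 120 152 163 166 168 162 136 100  75  64  64  62
   56  58  69]
 [148 146 133  93  64  98 145 164 167 172 176 175 155 116  80  60  52  59
   57  63  74]
 [147 134 117  75  65 108 147 167 168 174 181 178 160 120  73  47  50  63
   68  73  82]
 [146 135 102  66  81 115 148 167 171 175 180 175 156 114  67  41  62  84
   93  90  94]
 [150 134  93  70  93 125 144 161 168 171 173 163 137  99  56  39  77 109
  117 105 115]
 [151 135  91  77 112 142 148 148 152 154 154 143 125  96  59  55  94 123
  131 133 139]
 [150 123  80  87 125 148 152 146 138 136 135 136 124 104  67  75 113 134
  143 146 152]
 [14
[... 2504 characters left out ...]
  63  62  73  73  66  66  64  72 124 152 152
  155]
 [151 155 146  94  70  70  53  68  64  67  70  65  63  66  72 118 151 151
  151]
 [151 153 155 123 114  72  70 101 104  80  66  70  69  64  82 125 153 154
  154]
 [154 153 151 148 139  65 120 163 168 136  75  64  56  69  96 140 152 150
  136]
 [151 152 153 147 117  65 147 168 181 160  73  50  68  82 112 150 145 109
   76]
 [153 154 151 150  93  93 144 168 173 137  56  77 117 115 145 149 111  63
   66]
 [153 154 152 150  80 125 152 138 135 124  67 113 143 152 152 130  73  67
   64]
 [152 152 148 145 119 135 154 148 137 115  77 126 146 153 150  95  68  73
   67]
 [151 154 153 146 152 147 128 105  93  64 115 134 100 134 135  75  69  67
   68]]
```

Run:
```python
from h import *
from scipy.optimize import least_squares
t=read_camera("top");s=read_state();p=s["ee_pos"];m=rot(s["tool_rot"])
a=cv2.GaussianBlur(cv2.imread("pics/top0.png",0),(0,0),.6);u0,v0=proj(t,[.612,-.142,.013])
mask=((a<105).astype(np.uint8));n,l,st,ce=cv2.connectedComponentsWithStats(mask)
k=min(range(1,n),key=lambda i:np.hypot(*(ce[i]-[u0,v0])));print("centroid",ce[k],st[k])
th=np.linspace(0,2*np.pi,90)
def cen(q):
    P=[proj(t,[q[0]+.028*np.cos(h),q[1]+.028*np.sin(h),z]) for z in(0,.026) for h in th]
    H=cv2.convexHull(np.array(P,np.float32));M=cv2.moments(H);return np.array([M["m10"]/M["m00"],M["m01"]/M["m00"]]),M["m00"]
r=least_squares(lambda q:cen(q)[0]-ce[k],[.612,-.142]);print("pot",r.x,cen(r.x)[1])
w=world(t,366.2,213.8,.1005)-p;print("cap along",w@m[:,1],"left",w@m[:,0])
d=np.array([*r.x,0])-p;print("pot along",d@m[:,1],"left",d@m[:,0])
```

```text
centroid [368.50873362 206.00655022] [357 194  24  24 458]
pot [ 0.6136965  -0.14236472] 453.9350763342809
cap along 0.19062691871381543 left 0.0026671569573201376
pot along 0.2315628240183343 left 0.0010318413623205997
```

{"fn": "apply_moves", "kwargs": {"commands": [[[0, 8, 0], 0, 46], [[0, 20, 0], 0, 46], [[0, 32, 0], 0, 46], [[0, 39, 0], 0, 46], [[0, 40, 0], 0, 46]]}}

```text
clock: 16.15
ee_pos: [0.4315, -0.0862, 0.2235]
tool_rot: [-0.0, 0.805, 0.593, -0.0]
force: [-0.4, -0.0, -3.4]
opening: 0.05
```

{"fn": "apply_moves", "kwargs": {"commands": [[[0, 0, 3], 0, 46], [[0, 0, 7], 0, 46], [[0, 0, 11], 0, 46], [[0, 0, 13], 0, 46], [[0, 0, 13], 0, 46]]}}

```text
clock: 16.65
ee_pos: [0.43, -0.0856, 0.2101]
tool_rot: [-0.0, 0.805, 0.593, -0.0]
force: [0.5, 0.1, -3.7]
opening: 0.05
```

Run:
```python
from h import *
c=read_camera("wrist");cv2.imwrite("pics/g5.png",c["color"][...,::-1])
t=read_camera("top")
s=read_state();p=s["ee_pos"];m=rot(s["tool_rot"]);print(p,m[:,1],s["opening"],s["force"],s["clock"])
g=cv2.cvtColor(t["color"],cv2.COLOR_RGB2GRAY)
w=p+m[:,1]*.1895;q=proj(t,[w[0],w[1],.0875]);print(q,proj(t,[.6127,-.1412,.026]))
u,v=q.round().astype(int);print(u,v);print(g[v-15:v+15,u-15:u+15])
```

```text
[ 0.43036458 -0.08577097  0.21068286] [ 9.54742514e-01 -2.97433558e-01  1.03408815e-04] 0.050175317237039545 [ 0.86645004  0.09917906 -3.51524319] 16.75
[371.52408257 199.98721017] [368.5074935  205.29315427]
372 200
[[156 155 156 153 155 150 154 153 154 156 153 155 156 154 153 156 154 156
  156 155 154 154 153 156 155 155 154 153 155 156]
 [155 155 153 157 153 155 157 155 155 157 156 156 154 156 155 155 154 157
  153 154 155 156 157 154 153 155 154 158 159 156]
 [157 156 157 156 156 156 154 152 152 155 153 157 154 154 156 154 154 155
  156 154 153 155 155 153 155 154 156 153 154 154]
 [152 154 152 154 155 156 156 154 154 157 153 156 155 155 154 155 154 157
  156 155 153 153 154 155 154 157 155 155 156 158]
 [156 155 153 155 153 153 153 155 155 155 154 153 152 155 153 155 153 156
  153 154 155 153 155 153 153 156 157 155 155 153]
 [151 155 154 157 154 154 152 151 154 152 156 155 152 152 154 153 153 154
  155 154 154 155 152 152 156 156 155 153 156 152]
 [156 154 152 156 151 153 156 153 156 153 156 152 152 149 155 155 153 152
  156 155 154 152 151 154 154 152 152 152 154 156]
 [154 15
[... 2167 characters left out ...]
 63  60  57  43  57  95
  131 146 125  86  73  83 108 124 132 137 148 153]
 [131 138 151 137 104  73  61  49  45  53  56  47  51  47  46  43  58 111
  138 141 109  77  81  81  96  95 103 118 136 151]
 [147 148 148 125  89  67  52  43  37  51  58  58  57  57  52  51  75 123
  149 135  96  78  79  89  84  83  89 101 125 146]
 [155 155 146 111  69  57  50  39  45  52  63  67  63  66  59  64  94 135
  149 123  88  82  82  87  87  84  83  96 116 135]
 [153 153 140 108  82  66  49  34  48  63  71  76  74  67  67  77 114 142
  144 115  84  80  86  88  83  86  84  83  99 110]
 [149 149 142 129 119  96  81  70  63  64  69  70  64  61  64  86 125 148
  140 108  83  86  84  82  84  83  79  76  70  80]]
```

{"fn": "apply_moves", "kwargs": {"commands": [[[-1, 0, 1], 0, 46], [[-1, 0, 2], 0, 46], [[-1, 0, 3.5], 0, 46], [[-1, 0, 5], 0, 46], [[-1, 0, 6], 0, 46]]}}

```text
clock: 17.25
ee_pos: [0.4303, -0.0868, 0.2046]
tool_rot: [0.0, 0.805, 0.593, 0.0]
force: [0.1, 0.3, -2.2]
opening: 0.0499
```

{"fn": "apply_moves", "kwargs": {"commands": [[[0, 0, 1], 0, 46], [[0, 0, 2], 0, 46], [[0, 0, 3], 0, 46], [[0, 0, 3], 0, 46]]}}

```text
clock: 17.65
ee_pos: [0.4311, -0.087, 0.2027]
tool_rot: [0.001, 0.805, 0.593, 0.001]
force: [1.2, -0.6, 0.1]
opening: 0.0502
```

{"fn": "apply_moves", "kwargs": {"commands": [[[0, 0, -3], 0, 46], [[0, 0, -6], 0, 46], [[0, 0, -6], 0, 46]]}}

```text
clock: 17.95
ee_pos: [0.4295, -0.0866, 0.2072]
tool_rot: [-0.001, 0.805, 0.593, -0.001]
force: [0.1, 0.2, -3.2]
opening: 0.0498
```

Run:
```python
from h import *
np.set_printoptions(linewidth=250)
s=read_state();print(s["ee_pos"],s["force"],s["ft_torque"])
a=cv2.imread("pics/g4.png",0);print("g4 u550.. v204..");print(a[204:250,548:596])
```

```text
[ 0.42951811 -0.08656362  0.20717262] [ 0.08096022  0.22088845 -3.20604492] [-0.03123274  0.32394136  0.03963903]
g4 u550.. v204..
[[194 193 194 ... 195 195 193]
 [193 193 193 ... 193 194 192]
 [194 194 194 ... 193 192 193]
 ...
 [151 161 162 ... 192 191 191]
 [150 160 161 ... 191 190 192]
 [149 157 162 ... 191 192 192]]
```

Run:
```python
import cv2
a=cv2.imread("pics/g4.png",0)
print("     "+" ".join(f"{u:3d}" for u in range(550,596)))
for v in range(204,250):print(v," ".join(f"{x:3d}" for x in a[v,550:596]))
```

```text
550 551 552 553 554 555 556 557 558 559 560 561 562 563 564 565 566 567 568 569 570 571 572 573 574 575 576 577 578 579 580 581 582 583 584 585 586 587 588 589 590 591 592 593 594 595
204 194 193 193 194 193 190 175 175 176 176 179 183 153 159 168 193 194 193 192 194 194 195 193 191 193 192 194 194 192 193 192 193 192 193 194 193 191 193 193 193 194 193 193 195 195 193
205 193 193 193 194 169 143 110 102  95  77  55  48  45  45  51  89 164 180 192 194 194 194 194 193 192 193 193 191 193 191 194 192 192 193 191 192 191 193 193 194 194 194 194 193 194 192
206 194 194 148 144 102  46  49  44  46  46  43  43  46  48  47  45  51  46  99 152 193 193 193 193 193 192 192 193 193 193 192 193 193 194 193 192 192 193 194 195 193 194 194 193 192 193
207 189 112  69  64  46  49  45  45  44  45  46  45  47  48  49  47  49  48  47  52  75 119 166 180 192 193 193 192 192 194 193 194 192 194 193 192 193 193 194 193 194 194 194 193 195 193
208  49  42  48  43  44  45  45  46  44  44  48  48  50  43  47  49  48  49  41  46  48  51  69  87 124 161 190 193 193 192 193 193 193 193 193 192 192 193 193 193 
[... 7031 characters left out ...]
  72  74  75  76  81  82  85  85  84  81  83  84  84  87  90  82  83  84  84  86  85  86  85  83  83  86 104 128 190 189 191 191 192 190
247 162 164 163 164 164 164 164 163 143 118  93  79  75  76  75  79  82  84  82  85  84  84  85  89  93 101 107 103  91  87  83  84  87  86  85  87  85  92 107 158 188 190 191 192 191 191
248 161 162 162 163 162 163 165 164 143 128 122 104  96  83  78  82  83  87  83  84  87  91 104 110 110 124 124 125 118 125 107  90  82  87  82  82  87 101 115 183 190 190 189 191 190 192
249 162 161 164 164 163 165 164 163 141 129 128 126 122 106  88  79  82  88  92 100 108 114 124 124 123 123 123 127 133 147 136 117  96  85  84  85  93 105 156 189 189 190 191 191 192 192
```

Run:
```python
from h import *
from scipy.optimize import least_squares
c=read_camera("wrist");s=read_state();p=s["ee_pos"];m=rot(s["tool_rot"])
# camera pose of g4: rigid with tool: offset in tool frame
E=m.T@(c["eye"]-p);Rc=m.T@rot(c["rotation"])
K=c["mtx"]
def tw(u,v,h):  # tool-frame point at tool z = h
    x=(u-K[0,2])/K[0,0];y=(v-K[1,2])/K[1,1];r=np.hypot(x,y)
    d=Rc@np.array([x/r*np.sin(r),y/r*np.sin(r),np.cos(r)]);return (E+d*(h-E[2])/d[2])[:2]
H=.2237
outer=[(569.5,210),(566.7,211),(563.3,213),(559.8,216),(557,219),(555.2,221),(553.7,224),(552.3,226),(551.6,228),(550.5,230)]
right=[(578.5,209.7),(582.3,211.5),(584.6,213.5),(586.5,215.5),(588.5,218),(589.7,220.5),(591,224),(591.8,228),(592,232),(591.7,237),(590.7,241),(589.9,244.5),(588.8,247.5)]
bore=[(570,221.7),(573,221.2),(575.7,221.7),(578.2,223),(579.6,224),(580.6,225),(581.6,226),(582.2,228),(583,230),(583.6,232),(567.3,223.2)]
for n,P,R,z in(("left",outer,.028,.026),("right",right,.028,.026),("all",outer+right,.028,.026),("bore",bore,.0155,.026)):
    W=np.array([tw(*q,H-z) for q in P])
    r=least_squares(lambda q:np.hypot(*(W-q).T)-R,[.0,.23]);r2=least_squares(lambda q:np.hypot(*(W-q[:2]).T)-q[2],[.0,.23,R])
    print(n,r.x.round(4),np.sqrt(np.mean(r.fun**2)).round(5),"free R",r2.x.round(4))
# cap disc in g4
cap=[tw(587.7,267.3,H-z).round(4) for z in(.098,.1005,.103)];print("cap",cap)
for X,Y in((306,168),(286,285)):print("hinge",tw(430+X/3,190+Y/3,.1761-.04))
```

```text
left [0.0019 0.2309] 0.00013 free R [0.0018 0.2311 0.0282]
right [0.0019 0.2298] 0.00014 free R [0.0022 0.2302 0.0276]
all [0.0015 0.2302] 0.00036 free R [0.0023 0.2304 0.0274]
bore [0.0031 0.2307] 0.0002 free R [0.0019 0.2303 0.0165]
cap [array([0.0008, 0.1931]), array([0.0017, 0.1907]), array([0.0027, 0.1884])]
hinge [0.01407642 0.14463797]
hinge [-0.01490721  0.14467019]
```

{"fn": "apply_moves", "kwargs": {"commands": [[[2.5, 0.7, 0], 0, 46], [[2.5, 0.7, 1.5], 0, 46], [[2.5, 0.7, 3], 0, 46], [[2.5, 0.7, 4], 0, 46], [[2.5, 0.7, 5], 0, 46]]}}

```text
clock: 18.5
ee_pos: [0.4315, -0.0846, 0.2025]
tool_rot: [-0.0, 0.805, 0.593, -0.0]
force: [0.1, 0.8, -2.8]
opening: 0.0502
```

{"fn": "apply_moves", "kwargs": {"commands": [[[0, 0, 0.5], 0, 46], [[0, 0, 1], 0, 46], [[0, 0, 1.5], 0, 46], [[0, 0, 2], 0, 46]]}}

```text
clock: 18.9
ee_pos: [0.4316, -0.0846, 0.2007]
tool_rot: [0.0, 0.805, 0.593, 0.0]
force: [-0.5, -0.6, -3.4]
opening: 0.0501
```

{"fn": "apply_moves", "kwargs": {"commands": [[[0, 0, 1], 0, 46], [[0, 0, 2], 0, 46], [[0, 0, 3], 0, 46], [[0, 0, 4], 0, 46], [[0, 0, 5], 0, 46]]}}

```text
clock: 19.4
ee_pos: [0.4316, -0.0846, 0.1956]
tool_rot: [0.0, 0.805, 0.593, 0.0]
force: [0.3, -0.5, -3.1]
opening: 0.0499
```

{"fn": "apply_moves", "kwargs": {"commands": [[[0, 0, 1], 0, 46], [[0, 0, 2], 0, 46], [[0, 0, 3], 0, 46], [[0, 0, 4], 0, 46], [[0, 0, 4], 0, 46]]}}

```text
clock: 19.9
ee_pos: [0.4315, -0.0846, 0.1915]
tool_rot: [-0.0, 0.805, 0.593, -0.0]
force: [-0.0, 0.2, -4.0]
opening: 0.0499
```

{"fn": "apply_moves", "kwargs": {"commands": [[[0, 0, 0.5], 0, 46], [[0, 0, 1], 0, 46], [[0, 0, 1.5], 0, 46], [[0, 0, 2], 0, 46], [[0, 0, 2.5], 0, 46]]}}

```text
clock: 20.4
ee_pos: [0.4316, -0.0846, 0.1891]
tool_rot: [-0.0, 0.805, 0.593, 0.0]
force: [-0.4, 0.8, -4.1]
opening: 0.0498
```

{"fn": "apply_moves", "kwargs": {"commands": [[[0, 0, 0.4], 0, 46], [[0, 0, 0.8], 0, 46], [[0, 0, 1.2], 0, 46], [[0, 0, 1.2], 0, 46]]}}

```text
clock: 20.8
ee_pos: [0.4316, -0.0846, 0.1879]
tool_rot: [-0.0, 0.805, 0.593, 0.0]
force: [0.8, -0.2, -3.8]
opening: 0.0497
```

{"fn": "apply_moves", "kwargs": {"commands": [[[0, 0, 0.4], 0, 46], [[0, 0, 0.8], 0, 46], [[0, 0, 1.2], 0, 46], [[0, 0, 1.2], 0, 46]]}}

```text
clock: 21.2
ee_pos: [0.4316, -0.0846, 0.1867]
tool_rot: [-0.0, 0.805, 0.593, 0.0]
force: [-0.7, -0.4, -3.4]
opening: 0.0498
```

{"fn": "apply_moves", "kwargs": {"commands": [[[0, 0, 0.4], 0, 46], [[0, 0, 0.8], 0, 46], [[0, 0, 0.8], 0, 46]]}}

```text
clock: 21.5
ee_pos: [0.4316, -0.0846, 0.1859]
tool_rot: [-0.0, 0.805, 0.593, 0.0]
force: [0.3, 0.3, -3.1]
opening: 0.0498
```

{"fn": "apply_moves", "kwargs": {"commands": [[[0, 0, 0.4], 0, 46], [[0, 0, 0.8], 0, 46], [[0, 0, 0.8], 0, 46]]}}

```text
clock: 21.8
ee_pos: [0.4317, -0.0846, 0.1853]
tool_rot: [0.0, 0.805, 0.593, 0.0]
force: [-0.2, -0.5, -2.3]
opening: 0.05
```

{"fn": "apply_moves", "kwargs": {"commands": [[[0, 0, 0.3], 0, 46], [[0, 0, 0.6], 0, 46], [[0, 0, 0.6], 0, 46], [[0, 0, 0.6], 0, 46]]}}

```text
clock: 22.2
ee_pos: [0.4318, -0.0847, 0.1849]
tool_rot: [0.0, 0.805, 0.593, 0.0]
force: [-1.6, 0.6, -1.1]
opening: 0.0498
```

{"fn": "apply_moves", "kwargs": {"commands": [[[0, 0, 0], 0, 46], [[0, 0, 0], 0, 46]], "force": 26}}

```text
clock: 22.4
ee_pos: [0.4317, -0.0847, 0.1847]
tool_rot: [0.0, 0.805, 0.593, 0.0]
force: [0.4, 0.1, -0.5]
opening: 0.0503
```

{"fn": "apply_moves", "kwargs": {"commands": [[[0, 0, 0], 0, 46], [[0, 0, 0], 0, 46]], "force": 19}}

```text
clock: 22.6
ee_pos: [0.4316, -0.0846, 0.1845]
tool_rot: [0.0, 0.805, 0.593, 0.0]
force: [0.3, -0.5, -2.1]
opening: 0.0501
```

{"fn": "apply_moves", "kwargs": {"commands": [[[0, 0, 0], 0, 51], [[0, 0, 0], 0, 51.7], [[0, 0, 0], 0, 52.5], [[0, 0, 0], 0, 53.2], [[0, 0, 0], 0, 54]], "force": 19}}

```text
clock: 23.1
ee_pos: [0.4314, -0.0845, 0.1843]
tool_rot: [-0.0, 0.805, 0.593, -0.0]
force: [0.0, 0.7, -2.8]
opening: 0.0541
```

{"fn": "apply_moves", "kwargs": {"commands": [[[0, 0, 0], 0, 54.8], [[0, 0, 0], 0, 55.6], [[0, 0, 0], 0, 56.4], [[0, 0, 0], 0, 57], [[0, 0, 0], 0, 57]], "force": 19}}

```text
clock: 23.6
ee_pos: [0.4316, -0.0846, 0.1846]
tool_rot: [-0.0, 0.805, 0.593, 0.0]
force: [0.1, -0.7, -2.3]
opening: 0.0573
```

```bash
cat > chk.py <<'E'
from h import *
import sys
c=read_camera("wrist");cv2.imwrite(f"pics/{sys.argv[1]}.png",c["color"][...,::-1])
s=read_state();p=s["ee_pos"];m=rot(s["tool_rot"]);print(p,s["opening"],s["force"],s["clock"])
g=cv2.cvtColor(c["color"],cv2.COLOR_RGB2GRAY)
u,v=proj(c,[.6126,-.1410,.064],True);print("expect cap px",u,v)
b=(g[int(v)-25:int(v)+25,int(u)-35:int(u)+35]>205).astype(np.uint8);n,l,st,ce=cv2.connectedComponentsWithStats(b)
for i in range(1,n):
    if st[i][4]>40:
        q=ce[i]+[int(u)-35,int(v)-25];print("blob",q,st[i][4],world(c,*q,.064,True))
E
python3 chk.py r1
```

```text
[ 0.43159129 -0.0845577   0.18457288] 0.05725250465803585 [ 0.37272511  0.0615455  -3.81376743] 23.65
expect cap px 588.3472109803572 270.9984167357405
blob [586.90575916 271.87958115] 191 [ 0.61117213 -0.14120282  0.064     ]
```

{"fn": "apply_moves", "kwargs": {"commands": [[[0, -4, 0], 0, 57], [[0, -12, 0], 0, 57], [[0, -24, 0], 0, 57], [[0, -38, 0], 0, 57], [[0, -50, 0], 0, 57]]}}

```text
clock: 24.15
ee_pos: [0.3824, -0.0692, 0.1844]
tool_rot: [-0.0, 0.805, 0.593, -0.0]
force: [0.1, 0.2, -3.1]
opening: 0.0569
```

{"fn": "apply_moves", "kwargs": {"commands": [[[0, -5, 0], 0, 57], [[8, -5, 0], 0, 57], [[22, -2, 0], 0, 57], [[38, 3, 0], 0, 57], [[54, 7, 0], 0, 57]]}}

```text
clock: 24.65
ee_pos: [0.4075, -0.0194, 0.1848]
tool_rot: [0.0, 0.806, 0.593, 0.001]
force: [-0.8, 0.6, -2.5]
opening: 0.057
```

{"fn": "apply_moves", "kwargs": {"commands": [[[12, 2, 0], 0, 57], [[16, 3, 0], 0, 57], [[16, 3, 3], 0, 57], [[16, 3, 5], 0, 57], [[16, 3, 6], 0, 57]]}}

```text
clock: 25.15
ee_pos: [0.4138, -0.0062, 0.178]
tool_rot: [-0.0, 0.806, 0.592, -0.0]
force: [0.6, -0.5, -3.1]
opening: 0.0565
```

```bash
python3 chk.py r2
```

```text
[ 0.41376439 -0.00623761  0.17799657] 0.05716454570176814 [-0.12105641  0.06660186 -3.74631275] 25.2
expect cap px 606.2029053634562 352.00665656411866
```

Vial out of jaws; lowering the foot until contact, then checking the vial from the other cameras.

{"fn": "apply_moves", "kwargs": {"commands": [[[0, 0, 0.6], 0, 57], [[0, 0, 1.2], 0, 57], [[0, 0, 1.8], 0, 57], [[0, 0, 1.8], 0, 57], [[0, 0, 1.8], 0, 57]]}}

```text
clock: 25.7
ee_pos: [0.4142, -0.0059, 0.1768]
tool_rot: [0.0, 0.805, 0.593, 0.0]
force: [0.8, -0.2, -2.7]
opening: 0.0575
```

Run:
```python
from h import *
s=read_state();print(s["force"],s["ee_pos"])
for n in("top","scene"):
    t=read_camera(n);g=cv2.cvtColor(t["color"],cv2.COLOR_RGB2GRAY)
    u,v=proj(t,[.6126,-.141,.064]);print(n,"expect",u,v);u,v=int(round(u)),int(round(v))
    print(u,v);print("\n".join(" ".join(f"{x:3d}" for x in r) for r in g[v-9:v+14,u-12:u+13]))
```

```text
[ 0.83342937 -0.21802592 -2.71293584] [ 0.41421232 -0.00587825  0.17681932]
top expect 370.0159461386794 201.74488762747484
370 202
153 154 154 152 152 151 144 136 133 136 131 131 135 142 147 151 150 152 153 151 151 153 153 152 152
155 152 152 150 143 135 125 113 107 102 102  94 103 120 126 136 140 150 153 155 155 152 155 154 156
152 154 149 141 128 108  92  85  77  80  72  72  74  88  94 102 121 135 148 151 154 153 153 155 154
148 143 134 116 100  81  69  70  64  67  66  66  67  68  68  78  94 112 134 148 151 151 154 150 152
146 129 107  90  77  73  68  64  70  64  75  76  79  73  72  62  68  87 113 135 146 152 153 154 152
140 112  84  73  65  64  62  57  56  76  92 108 111 106  91  80  70  70  89 111 137 149 154 152 153
132 100  74  67  66  61  55  50  70  99 124 143 147 144 127  97  72  68  76  95 122 145 151 153 154
119  84  71  66  62  56  51  58  93 131 158 160 162 166 154 123  83  69  69  81 105 132 148 155 152
103  77  72  66  62  49  46  73 121 152 168 168 168 172 166 140  99  74  66  70  90 119 143 150 153
 87  75  70  64  56  43  62  96 125 157 172 173 172 174 168 143 101 
[... 2989 characters left out ...]

171 172 172 171 170 167 158 145 128 116 114 114 116 116 118 123 143 161 170 172 171 171 172 172 172
171 172 169 164 157 149 141 133 125 118 112 110 110 112 118 125 138 153 166 170 171 172 171 171 172
166 161 153 135 119 114 113 114 116 115 113 113 112 110 110 109 113 129 147 159 166 170 170 171 171
147 128 108  90  85  96 104 108 112 112 113 114 112 110 106 101  96  95 104 121 143 160 168 171 172
108  85  73  69  79  93 103 107 109 110 110 110 108 107 105 101  92  84  77  81 102 127 148 164 170
 76  68  66  70  78  91  98 102 104 104 105 105 103 103 101  99  93  85  75  67  72  84 107 140 162
 68  68  68  68  77  85  92  95  98 100 101  99 100  96  96  94  88  82  72  68  70  67  74 105 142
```

{"fn": "apply_moves", "kwargs": {"commands": [[[0, 0, 0.5], 0, 57], [[0, 0, 1], 0, 57], [[0, 0, 1.2], 0, 57], [[0, 0, 1.2], 0, 57]]}}

```text
clock: 26.2
ee_pos: [0.4143, -0.0058, 0.1762]
tool_rot: [0.0, 0.805, 0.593, 0.0]
force: [-2.5, 1.6, 2.2]
opening: 0.0575
```

{"fn": "apply_moves", "kwargs": {"commands": [[[0, 0, -0.3], 0, 57.5], [[0, 0, -0.4], 0, 58.5], [[0, 0, -0.4], 0, 60], [[0, 0, -0.4], 0, 64], [[0, 0, -0.4], 0, 72]]}}

```text
clock: 26.7
ee_pos: [0.4144, -0.0059, 0.1761]
tool_rot: [0.0, 0.805, 0.593, 0.0]
force: [0.3, -0.7, 0.3]
opening: 0.0689
```

{"fn": "apply_moves", "kwargs": {"commands": [[[0, 0, 0], 0, 80], [[0, 0, 0], 0, 86], [[0, 0, 0], 0, 86], [[0, 0, 0], 0, 86], [[0, 0, 0], 0, 86]]}}

```text
clock: 27.2
ee_pos: [0.4142, -0.0059, 0.1759]
tool_rot: [-0.0, 0.805, 0.593, 0.0]
force: [-0.0, 0.1, -0.6]
opening: 0.0856
```

{"fn": "apply_moves", "kwargs": {"commands": [[[0, 0, -5], 0, 90], [[0, 0, -15], 0, 90], [[0, 0, -30], 0, 90], [[0, 0, -45], 0, 90], [[0, 0, -60], 0, 90]]}}

```text
clock: 27.7
ee_pos: [0.4144, -0.0059, 0.2376]
tool_rot: [0.0, 0.805, 0.593, 0.0]
force: [-0.2, 0.3, -0.0]
opening: 0.0901
```

{"fn": "apply_moves", "kwargs": {"commands": [[[0, 0, -15], 0, 90], [[0, 0, -30], 0, 90], [[0, 0, -45], 0, 90], [[0, 0, -55], 0, 90], [[0, 0, -55], 0, 90]]}}

```text
clock: 28.2
ee_pos: [0.4149, -0.006, 0.2932]
tool_rot: [0.001, 0.805, 0.593, 0.002]
force: [1.1, 0.0, -0.8]
opening: 0.0902
```

Run:
```python
from h import *
s=read_state();print(s["force"],s["ee_pos"],s["clock"],s["opening"])
c=read_camera("wrist");a=c["color"];cv2.imwrite("pics/f.png",a[...,::-1])
g=cv2.cvtColor(a,cv2.COLOR_RGB2GRAY)
ref=cv2.imread("pics/w1.png",0)
# same geometry as w1 (tool z .302): foot+bars+head template
t=ref[208:300,262:500]
z=s["ee_pos"][2];print("z",z)
r=cv2.matchTemplate(g,t,cv2.TM_CCOEFF_NORMED);print(cv2.minMaxLoc(r),"ref (262,208)")
for q in([.6126,-.141,.064],):
    u,v=proj(c,q,True);print("cap",u,v)
    if 0<u<630 and 0<v<470:
        u,v=int(u),int(v);print("\n".join(" ".join(f"{x:3d}" for x in r) for r in g[v-12:v+12,u-12:u+12]))
```

```text
[ 1.1057082   0.00223595 -0.78629439] [ 0.41486978 -0.00596787  0.2932118 ] 28.2 0.09020766073957838
z 0.29321180374764566
(-0.5698350667953491, 0.7104958891868591, (371, 381), (277, 188)) ref (262,208)
cap 538.8295809231628 296.5731397933291
117 120 118 117 120 115 116 117 124 136 142 128  93  82  84 111 180 191 191 192 192 192 192 192
121 118 119 119 118 118 118 121 130 134 140 141 112  84  83 131 187 191 191 192 192 192 191 193
122 126 121 120 119 118 119 119 130 135 138 147 122  87  90 161 191 191 192 190 193 192 192 193
124 123 121 121 119 117 130 142 147 155 157 164 146  89 113 181 191 190 190 191 192 193 192 192
129 124 123 120 110 124 153 166 164 164 165 168 161 119 158 191 191 190 189 190 192 192 193 193
140 128 125 114 120 152 158 159 162 164 167 166 166 164 174 187 191 191 191 191 192 192 192 192
140 135 126 107 143 154 155 157 160 162 160 140 167 173 173 179 191 190 190 189 191 193 194 192
138 138 107 131 143 150 152 156 157 160 170 189 214 221 218 218 199 191 190 191 192 192 193 193
137 129 107 140 141 142 148 150 157 169 207 222 222 223 224 223 221 203 191 190 192 191 1
[... 746 characters left out ...]
 192 190 190 191 192 193 194
 84  83 113 176 167 132 160 219 219 220 214 212 213 220 221 215 194 192 190 192 190 192 193 192
130 147 183 190 192 185 138 210 217 220 220 220 221 220 218 199 191 191 190 190 191 191 191 193
182 187 190 189 191 191 179 174 197 212 221 220 213 209 195 191 192 190 190 190 191 192 191 194
191 190 190 190 191 192 190 187 176 200 203 202 195 193 191 191 191 189 190 191 191 191 193 193
192 190 191 191 192 193 191 191 189 192 190 190 192 192 191 191 190 190 191 191 191 191 194 192
191 190 190 190 191 192 192 192 190 191 190 193 193 193 193 191 192 190 190 189 190 191 192 191
191 190 190 190 192 192 190 192 191 191 193 192 192 191 192 190 191 191 190 191 192 190 191 193
```

Run:
```python
from h import *
c=read_camera("wrist");g=cv2.cvtColor(c["color"],cv2.COLOR_RGB2GRAY);ref=cv2.imread("pics/w1.png",0)
# upright check: tops of bars vs foot shift consistently
for n,(x0,x1,y0,y1) in dict(foot=(275,370,210,235),bars=(262,345,238,295),head=(432,470,215,275)).items():
    r=cv2.matchTemplate(g[150:330,230:520],ref[y0:y1,x0:x1],cv2.TM_CCOEFF_NORMED);_,q,_,l=cv2.minMaxLoc(r);print(n,round(q,2),l[0]+230-x0,l[1]+150-y0)
job_done();print(read_state()["clock"])
```

```text
foot 0.84 15 -21
bars 0.8 15 -24
head 0.52 -57 -22
the job is handed in; nothing more can be done
the job is handed in; nothing more can be done
```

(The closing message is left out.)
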